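# Fit the flatted centre post in the wheel-clamp stand

## Task

Three loose centre posts stand in the wooden rack on the tyre-shop bench. Take the one whose stem has two flats, turn it to match the long hole in the deck of the wheel-clamp stand, and lower it through, not letting go until its collar rests on the deck. Leave the round post and the square post in the rack.

Things in the scene. Friction and masses are not known exactly. Their poses are not given: they have to be found in the camera images.
- flat_post: Loose aluminium post, 0.4 kg, 113 mm tall, in a round hole of the wooden rack, turned any way. Stem: 40 mm round bar with two flats 20 mm apart, over its whole height. Round collar, 64 mm across, from 50 to 58 mm above the origin; grip the 55 mm of stem above it. Origin: centre of the stem's lower end; z up the stem, x along the 40 mm width, y across the flats. A half turn makes no difference.
- clamp_stand: Fixed stand: steel deck 200 x 200 mm, top 70 mm above the bench, blue pedestal; corner jaws, 92 to 132 mm out, rise 18 mm above the deck. Origin: on the bench under the hole's centre, z up. Hole through the 20 mm deck: 52 mm along x, 32 mm along y, 50 mm free below. Post home: collar on the deck, its origin 20 mm above the stand's origin, its x along the stand's x, either way round.
- round_post: Loose bystander: same height, collar and material, but the stem is round, 40 mm across, and does not fit. Origin: centre of the stem's lower end. The rack is 60 mm high, its three holes 90 mm apart in a row, in any order; collars rest on its top, so stems end 10 mm above the bench.
- square_post: Loose bystander in another hole of the rack: same height, collar and material, but the stem is 34 mm square and does not fit. Origin: centre of the stem's lower end.
Things that resemble listed ones, but are neither listed nor needed, are in the scene too. Leave any purple look-alike of the flat_post alone.

How it is judged:
By the outcome, as a careful person would: the job done as asked, in the order asked, and still so for the second after the job is handed in, with the robot touching nothing.
It also fails if it takes over 42 s, if anything falls off the work surface, if the arm or the gripper's body presses on something with over 40 N, if the wrist force passes 120 N, or if a joint passes its speed limit or range.

## Robot

A 6-joint arm with a two-finger parallel gripper is mounted at the origin on the work surface. World frame = base frame: x ahead of the robot, y to its left, z up, the work surface at z = 0. Lengths are in m, angles in rad, forces in N, time in s.
With the tool pointing down it reaches from about 0.325 to 0.775 m from the base axis. Payload 9.3 kg.
Tool frame: the origin (TCP) lies midway between the tips of the shut fingers; the grasp point (between the pads) lies 19 mm behind it (arm.grip_depth is the z of the grasp point in the tool frame, in m); z points along the fingers, y is the line along which they close (so a half turn about z gives the same grasp; the last joint's range is limited). The gripper opens to 85 mm and grips with 20 to 120 N. Pads are 22 mm wide; open, the fingers measure 114 mm over their backs; the gripper's body (76 mm by 85 mm) begins 54 mm behind the grasp point. The pads swing forward as they close: fully open they stand 13 mm farther back than shut.
Start: joints at [-1.305, 0.259, 0.021, 1.334, 0, 1.418], TCP at [0.224, -0.502, 0.231] pointing down, gripper open.
Joint ranges: [-3.04, 3.04], [-0.91, 1.82], [-1.04, 1.36], [-1.92, 1.95], [-1.52, 1.45], [-3.14, 3.14]. Speed limits (rad/s): [2.22, 2.22, 2.79, 3.14, 3.14, 3.14].

## Interface

Orientations are given as [roll, pitch, yaw] about the fixed x, y, z axes, in that order (R = Rz(yaw) Ry(pitch) Rx(roll)).
In Python, from rig import arm gives the robot as it stands.
- The arm moves only by the tool send_rows, never from a script. Its argument "commands" is a list of rows, each a list of 7 numbers: the shift along the tool's x, y, z in m, then the turn, a rotation vector about the tool's x, y, z in degrees, then the opening, from -1 (shut) to 1 (fully open). A call has 1 to 10 rows; each row is the pose to reach, as a shift and turn from the pose commanded when the call began, along the tool's axes at that moment; what a row does not reach only later rows make up. A row lasts 1/8 s, in which the tool goes at most 62.5 mm and 10.7 degrees, less where a joint would pass 70% of its speed; a pose out of reach is approached as far as the arm can. A call with a gripper value outside its range is refused whole. The fingers move at their own pace and stop on an object; "squeeze" is the grip in N (left out, the last holds). Time passes only in rows, so rows that repeat a pose let the fingers close. It gives the time, the measured TCP pose, the force, the opening and the grip force at its end, in the units of the state.
- arm.observe(): the state, without advancing time (a new reading comes with each control period).
- arm.capture(name): name is "scene" or "top"; returns a dict with "pixels" (384x512x3 uint8, red, green, blue), "z_map" (384x512 float32, m along the optical axis (not along the pixel's ray), 0 where there is no reading), "camera_matrix" (3x3 intrinsics, pixels), "R" (3x3) and "t" (3): a world point X has camera coordinates R X + t. Camera axes: x right, y down, z forward; pixel columns grow to the right and rows downward; lengths in m; the calibration is good to about 2 mm. A picture is of the moment at which its call begins.
- arm.hand_in(): hands the job in; it is judged then, once.
Trained networks look in the newest picture that a camera, given by its name, has taken for a name from the list of things; names that differ only in an ending like _2 or _b are one class to them, and where a whole thing is asked for, a point or a joint stands for the part that bears it (a point fixed in the world has none). Each returns a list of dicts, best first, with "p" (0 to 1); they miss things now and then, are a little off and sometimes report something else, mostly with a low value. They report only what shows in the picture. A call takes as long as a camera call. They do not tell look-alikes from the thing itself.
- arm.recognise(thing, camera): "box" ([left, top, width, height] in pixels, round what is visible of it).
The state is a dict: "time_s": time; "joint_pos": joint angles; "qvel": joint speeds; "tau": joint torques, N m; "ee_pos": TCP position; "eef_rot": TCP orientation; "ft_force": force on the tool from outside, world axes, zero at the start; "wrist_torque": the same for the moment, N m; "width": finger opening in m; "grip_force": force on a finger pad.
Only numpy, scipy, OpenCV 4.12 (cv2) and the standard library are available. Lean on these libraries where they do the work, as an engineer would, in place of code of your own. Each camera call takes 0.05 s, during which the arm holds its last target. There are 200 camera calls.

## Working session

There is one attempt and no reset: what is moved stays moved. The work goes in short steps, Python scripts to look and compute and a tool call to move; the robot and the scene stay as the last step left them, time stands still between calls to the robot, and variables do not carry over. Pictures are saved under pics/ and viewed, at most 10 in all, crops included, and the job is handed in when it is done.

Besides the shell and the picture viewer there is one more tool, called after "Call:" in YAML: its name, and indented under it one key for each argument. send_rows: Moves the arm, as the interface text tells. Its arguments: {"type":"object","properties":{"commands":{"type":"array","items":{"type":"array","items":{"type":"number"}}},"squeeze":{"type":"number"}},"required":["commands"]}

```bash
mkdir -p pics; cat > h.py <<'E'
import numpy as np, cv2
from rig import arm
def cap(n):
    c=arm.capture(n); return c
def save(c,f,crop=None,s=1):
    im=c["pixels"][:,:,::-1]
    if crop: l,t,w,h=crop; im=im[t:t+h,l:l+w]
    cv2.imwrite(f,cv2.resize(im,None,fx=s,fy=s,interpolation=cv2.INTER_CUBIC))
def cloud(c):
    K=c["camera_matrix"];z=c["z_map"];v,u=np.mgrid[:z.shape[0],:z.shape[1]]
    P=np.stack([(u-K[0,2])/K[0,0]*z,(v-K[1,2])/K[1,1]*z,z],-1)
    W=(P-c["t"])@c["R"]; W[z==0]=np.nan; return W
E
python3 - <<'E'
from h import *
ims=[]
for n in("scene","top"):
    c=cap(n); save(c,f"pics/{n}0.png",s=1.5); W=cloud(c)
    print(n,"cam",-c["R"].T@c["t"],c["camera_matrix"][0,0])
    for th in("flat_post","round_post","square_post","clamp_stand"):
        for d in arm.recognise(th,n)[:4]:
            l,t,w,h=map(int,d["box"]); r=W[t:t+h,l:l+w].reshape(-1,3)
            print(th,round(d["p"],2),d["box"],np.round(np.nanmedian(r,0),3),np.round(np.nanmax(r[:,2]),3))
s=arm.observe();print(s["ee_pos"],s["eef_rot"],arm.grip_depth,s["time_s"])
E
```

```text
scene cam [1.06179699 0.44771118 0.74439809] 403.35399741877166
flat_post 0.93 [228.9, 159.7, 24.0, 36.5] [ 0.494 -0.016  0.057] 0.114
flat_post 0.69 [180.1, 145.3, 25.1, 33.1] [ 0.539 -0.135  0.067] 0.124
flat_post 0.65 [192.5, 181.4, 26.9, 46.1] [ 0.612 -0.024  0.054] 0.115
flat_post 0.65 [203.5, 111.8, 22.5, 38.6] [ 0.386 -0.205  0.054] 0.114
round_post 0.63 [158.2, 128.4, 24.0, 28.2] [ 0.524 -0.225  0.078] 0.124
square_post 0.57 [142.2, 115.4, 22.3, 31.1] [ 0.514 -0.304  0.071] 0.124
clamp_stand 0.85 [270.4, 181.9, 106.6, 96.9] [0.504 0.221 0.068] 0.089
top cam [0.41160507 0.01522673 0.88144689] 415.84516508693787
flat_post 0.9 [270.9, 125.7, 30.6, 32.9] [ 0.604 -0.017  0.058] 0.117
flat_post 0.82 [332.0, 159.9, 31.8, 34.3] [ 0.528 -0.134  0.068] 0.127
flat_post 0.77 [323.7, 104.3, 30.1, 33.1] [ 0.641 -0.124  0.059] 0.118
flat_post 0.71 [274.0, 182.9, 30.5, 34.9] [ 0.488 -0.021  0.058] 0.117
round_post 0.74 [376.0, 165.2, 34.3, 32.9] [ 0.514 -0.217  0.07 ] 0.126
square_post 0.64 [421.9, 170.4, 37.1, 35.2] [ 0.5   -0.304  0.069] 0.126
clamp_stand 0.8 [98.4, 126.5, 127.6, 133.6] [0.512 0.235 0.069] 0.092
[ 0.22364628 -0.5024335   0.23127136] [-3.14152919e+00 -2.28914201e-05  4.18770193e-01] -0.0187 0.5
```

View pics/scene0.png

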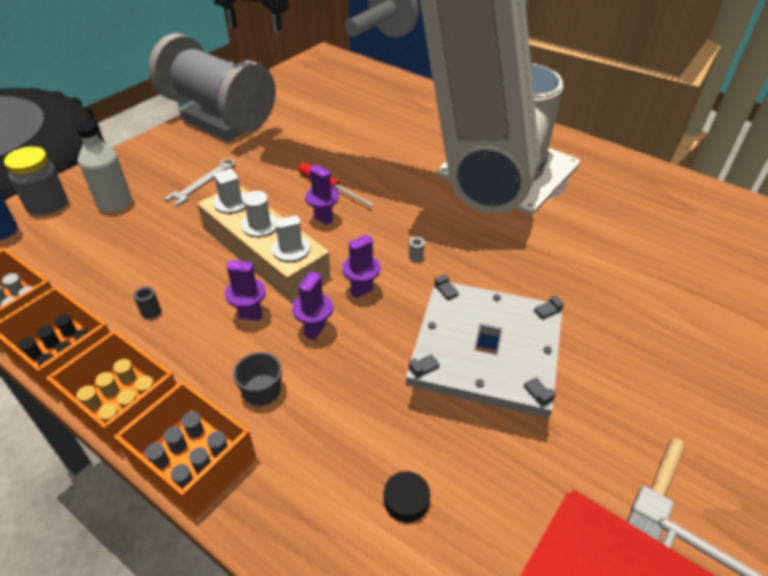

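View pics/top0.png

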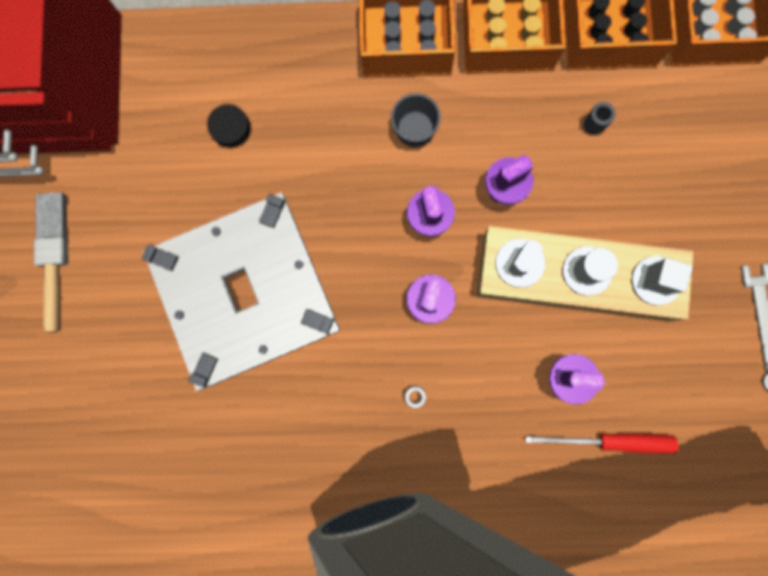

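The top view shows the rack with white posts: the flat one leftmost at about (521,262) in the enlarged picture, the round one at (590,268), and the square one at (662,280). The stand's long hole is at (240,290). All four purple items are decoys. Next I'll measure poses from both views.

```bash
python3 - <<'E'
from h import *
from scipy import ndimage
def rect(p):
    r=cv2.minAreaRect(p.astype(np.float32)*1000); b=cv2.boxPoints(r); e=[b[1]-b[0],b[2]-b[1]]
    L=max(e,key=np.linalg.norm); return np.round(r[0],1),np.round(sorted(map(np.linalg.norm,e)),1),round(np.degrees(np.arctan2(L[1],L[0]))%180,1)
for n in("scene","top"):
    c=cap(n); W=cloud(c); x,y,z=W[...,0],W[...,1],W[...,2]
    for nm,(cx,cy) in dict(flat=(.535,-.135),rnd=(.52,-.22),sq=(.51,-.305)).items():
        near=np.hypot(x-cx,y-cy)<.04
        m=near&(z>.112); t=W[m]; 
        # collar: shift
        k=near&(z>.06)&(z<.075); q=W[k]
        print(n,nm,"top n",m.sum(),"z",np.median(t[:,2]).round(4),rect(t[:,:2]),"mean",t.mean(0).round(4)[:2],"collar z",np.median(q[:,2]).round(4),cv2.minEnclosingCircle(q[:,:2].astype(np.float32)))
    # deck
    d=(np.hypot(x-.51,y-.235)<.16)&(z>.055)&(z<.078); D=W[d]
    print(n,"deck z",np.median(D[:,2]).round(4),rect(D[:,:2]))
    # hole by image brightness: region of non deck pixels within r<45mm
    zd=np.median(D[:,2]); K=c["camera_matrix"];v,u=np.mgrid[:384,:512]
    ray=np.stack([(u-K[0,2])/K[0,0],(v-K[1,2])/K[1,1],np.ones_like(u)],-1)@c["R"]; o=-c["R"].T@c["t"]
    Q=o+ray*((zd-o[2])/ray[...,2])[...,None]
    hsv=cv2.cvtColor(c["pixels"],cv2.COLOR_RGB2HSV); g=c["pixels"].min(2)
    cen=rect(D[:,:2])[0]/1000
    m=(np.hypot(Q[...,0]-cen[0],Q[...,1]-cen[1])<.045)&(g<140)
    print(n,"hole",m.sum(),rect(Q[m][:,:2]),Q[m].mean(0).round(4)[:2])
c=cap("top");a=c["pixels"][150:210,325:385];b=c["pixels"][160:240,110:190]
im=np.hstack([cv2.resize(i[:,:,::-1],(390,390),interpolation=cv2.INTER_CUBIC) for i in(a,b)]);cv2.imwrite("pics/crop.png",im)
E
```

```text
scene flat top n 133 z 0.1206 (array([ 533. , -138.9]), array([24.1, 39.3], dtype=float32), np.float32(146.5)) mean [ 0.5353 -0.1369] collar z 0.0664 ((0.5348380208015442, -0.1330188363790512), 0.03818821907043457)
scene rnd top n 162 z 0.1212 (array([ 520.7, -225.5]), array([38.9, 40.1], dtype=float32), np.float32(36.6)) mean [ 0.5224 -0.2231] collar z 0.0663 ((0.5194101333618164, -0.21932850778102875), 0.03937835246324539)
scene sq top n 135 z 0.1208 (array([ 505.3, -314.9]), array([33.5, 38.3], dtype=float32), np.float32(72.4)) mean [ 0.5076 -0.3117] collar z 0.0666 ((0.5099512338638306, -0.30482983589172363), 0.039274126291275024)
scene deck z 0.0689 (array([506.8, 230.7]), array([200.2, 205.1], dtype=float32), np.float32(21.5))
scene hole 261 (array([506.9, 230.9]), array([32.1, 51.5], dtype=float32), np.float32(21.4)) [0.5073 0.2311]
top flat top n 243 z 0.1227 (array([ 532.7, -137.7]), array([20.1, 40.9], dtype=float32), np.float32(147.0)) mean [ 0.5319 -0.1369] collar z 0.0673 ((0.5350696444511414, -0.13495032489299774), 0.03993538022041321)
top rnd top n 400 z 0.1227 (array([ 519. , -224.6]), array([38.9, 39. ], dtype=float32), np.float32(152.4)) mean [ 0.5189 -0.2238] collar z 0.0668 ((0.5201059579849243, -0.22012288868427277), 0.03999980911612511)
top sq top n 391 z 0.1225 (array([ 504.3, -313.1]), array([33.9, 34.5], dtype=float32), np.float32(160.5)) mean [ 0.5039 -0.3117] collar z 0.0664 ((0.5100226402282715, -0.30517876148223877), 0.03997906669974327)
top deck z 0.0702 (array([507.6, 232.7]), array([200.9, 201.2], dtype=float32), np.float32(21.5))
top hole 414 (array([507.7, 232.1]), array([31.8, 51.5], dtype=float32), np.float32(21.5)) [0.5077 0.232 ]
```

View pics/crop.png

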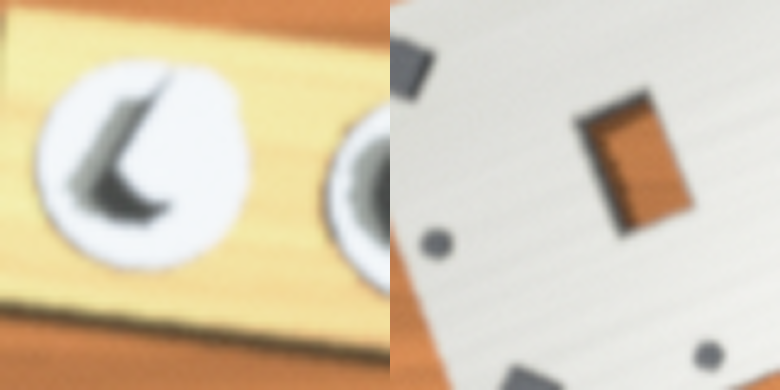

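Poses:

| Item | Position (m) | Heights (m) | Long axis |
|---|---|---|---|
| Flat post | (0.533, -0.1375) | top 0.122, collar top 0.067 | 147° |
| Hole | (0.5075, 0.2317) | deck 0.070 | 21.5° |

The sizes match the text. I'll grasp at tool yaw 147°, then turn +54.5° for placing.

Call:
send_rows:
  commands:
    - [0.431,-0.208,0,0,0,-123,0.3]
    - [0.431,-0.208,0,0,0,-123,0.3]
    - [0.431,-0.208,0,0,0,-123,0.3]
    - [0.431,-0.208,0,0,0,-123,0.3]
    - [0.431,-0.208,0,0,0,-123,0.3]
    - [0.431,-0.208,0,0,0,-123,0.3]
    - [0.431,-0.208,0,0,0,-123,0.3]
    - [0.431,-0.208,0,0,0,-123,0.3]
    - [0.431,-0.208,0,0,0,-123,0.3]
    - [0.431,-0.208,0,0,0,-123,0.3]

```text
time_s: 1.9
ee_pos: [0.5332, -0.1364, 0.2311]
eef_rot: [-3.141, -0.0, 2.302]
ft_force: [-0.8, -0.1, -0.6]
width: 0.0554
grip_force: 0.0
```

Call:
send_rows:
  commands:
    - [0,0,0,0,0,-10,0.3]
    - [0,0,0,0,0,-16,0.3]
    - [0,0,0,0,0,-16,0.3]
    - [0,0,0,0,0,-16,0.3]

```text
time_s: 2.4
ee_pos: [0.5328, -0.1372, 0.2313]
eef_rot: [3.142, 0.0, 2.571]
ft_force: [0.3, 0.1, 0.5]
width: 0.0557
grip_force: 0.0
```

Call:
send_rows:
  commands:
    - [0,0,0.05,0,0,0,0.3]
    - [0,0,0.09,0,0,0,0.3]
    - [0,0,0.12,0,0,0,0.3]
    - [0,0,0.14,0,0,0,0.3]
    - [0,0,0.151,0,0,0,0.3]
    - [0,0,0.151,0,0,0,0.3]

```text
time_s: 3.15
ee_pos: [0.5327, -0.1371, 0.08]
eef_rot: [-3.141, -0.001, 2.572]
ft_force: [0.0, 0.4, 1.3]
width: 0.0556
grip_force: 0.0
```

Call:
send_rows:
  commands:
    - [0,0,0,0,0,0,-1]
    - [0,0,0,0,0,0,-1]
    - [0,0,0,0,0,0,-1]
    - [0,0,0,0,0,0,-1]
    - [0,0,0,0,0,0,-1]
    - [0,0,0,0,0,0,-1]
  squeeze: 60

```text
time_s: 3.9
ee_pos: [0.5333, -0.1376, 0.0813]
eef_rot: [-3.141, 0.002, 2.573]
ft_force: [-1.4, -1.8, 6.7]
width: 0.019
grip_force: 59.7
```

Width is 19 mm, so it's gripped across the flats. Next I lift straight up.

Call:
send_rows:
  commands:
    - [0,0,-0.015,0,0,0,-1]
    - [0,0,-0.04,0,0,0,-1]
    - [0,0,-0.08,0,0,0,-1]
    - [0,0,-0.12,0,0,0,-1]
    - [0,0,-0.15,0,0,0,-1]
    - [0,0,-0.16,0,0,0,-1]
    - [0,0,-0.16,0,0,0,-1]

```text
time_s: 4.78
ee_pos: [0.5328, -0.137, 0.2402]
eef_rot: [3.141, -0.0, 2.573]
ft_force: [-0.5, 0.1, -5.4]
width: 0.0191
grip_force: 59.3
```

```bash
python3 - <<'E'
from h import *
c=cap("scene"); save(c,"pics/lift.png",(110,40,280,210),2.5)
s=arm.observe();print(s["ee_pos"],s["eef_rot"],s["width"],s["grip_force"],s["ft_force"])
E
```

```text
[ 0.53247344 -0.13696253  0.23932939] [-3.14147685e+00 -1.43647501e-03  2.57309389e+00] 0.01923550687283342 59.30086076259613 [ 0.19026594  0.01305429 -4.98699475]
```

View pics/lift.png

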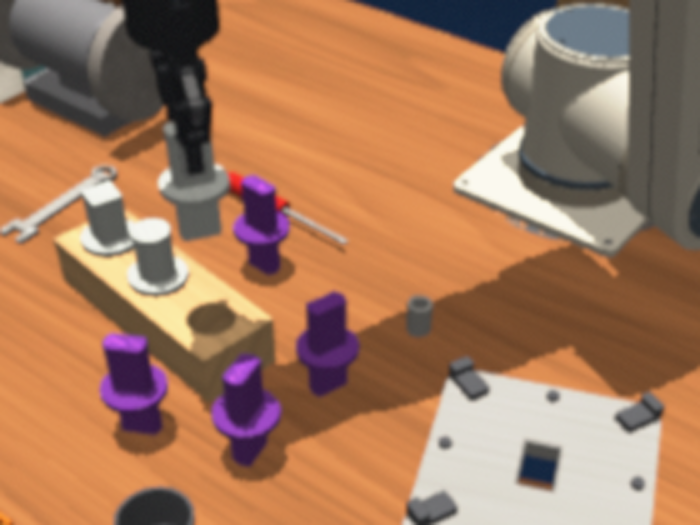

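The picture shows the post hanging upright at about (195,190), with the other two still in the rack at (105,215) and (155,255). Next, carry it over the hole.

Call:
send_rows:
  commands:
    - [0.033,0.045,0,0,0,-8,-1]
    - [0.066,0.089,0,0,0,-16,-1]
    - [0.099,0.134,0,0,0,-24,-1]
    - [0.132,0.178,0,0,0,-32,-1]
    - [0.165,0.223,0,0,0,-40,-1]
    - [0.198,0.267,0,0,0,-48,-1]
    - [0.22,0.297,0,0,0,-54,-1]
    - [0.22,0.297,0,0,0,-54,-1]
    - [0.22,0.297,0,0,0,-54,-1]

```text
time_s: 5.95
ee_pos: [0.5069, 0.2313, 0.239]
eef_rot: [-3.141, -0.002, -2.768]
ft_force: [-0.2, -0.5, -4.5]
width: 0.0193
grip_force: 60.4
```

Call:
send_rows:
  commands:
    - [0,0,0.03,0,0,0,-1]
    - [0,0,0.055,0,0,0,-1]
    - [0,0,0.073,0,0,0,-1]
    - [0,0,0.073,0,0,0,-1]

```text
time_s: 6.45
ee_pos: [0.5067, 0.2301, 0.1658]
eef_rot: [3.141, -0.003, -2.77]
ft_force: [0.3, 0.3, -4.1]
width: 0.0194
grip_force: 60.2
```

```bash
python3 - <<'E'
from h import *
s=arm.observe();print(s["ee_pos"],s["eef_rot"],s["width"],s["grip_force"],s["ft_force"])
c=cap("scene"); save(c,"pics/above.png",(240,120,160,180),3.3)
W=cloud(c);x,y,z=np.moveaxis(W,-1,0);p=c["pixels"].astype(int)
near=np.hypot(x-.5075,y-.2317)<.045
for lo,hi in((.085,.13),(.13,.148),(.148,.16)):
    m=near&(z>lo)&(z<hi); print(lo,hi,m.sum(),W[m].min(0).round(4) if m.any() else 0,W[m].max(0).round(4) if m.any() else 0)
E
```

```text
[0.50666364 0.230074   0.16580054] [ 3.14142806 -0.00340219 -2.77003012] 0.019416641608470717 60.20799279212952 [ 0.31896119  0.33375821 -4.13633852]
0.085 0.13 111 [0.5183 0.2264 0.0917] [0.5279 0.2453 0.1291]
0.13 0.148 45 [0.5021 0.2087 0.1302] [0.5382 0.261  0.148 ]
0.148 0.16 353 [0.4822 0.1989 0.1481] [0.5398 0.2614 0.1597]
```

View pics/above.png

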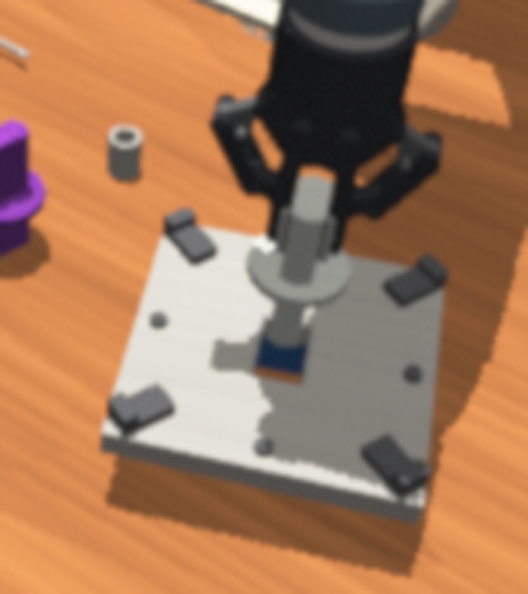

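The stem is lined up over the hole, with the tip at about (285,335) above the hole at (282,360). The collar centre agrees with the hole centre to about 2 mm. Lowering.

Call:
send_rows:
  commands:
    - [-0.001,0.001,0.01,0,0,0,-1]
    - [-0.001,0.001,0.02,0,0,0,-1]
    - [-0.001,0.001,0.03,0,0,0,-1]
    - [-0.001,0.001,0.04,0,0,0,-1]
    - [-0.001,0.001,0.05,0,0,0,-1]
    - [-0.001,0.001,0.06,0,0,0,-1]
    - [-0.001,0.001,0.066,0,0,0,-1]
    - [-0.001,0.001,0.069,0,0,0,-1]
    - [-0.001,0.001,0.07,0,0,0,-1]

```text
time_s: 7.62
ee_pos: [0.508, 0.2329, 0.0973]
eef_rot: [-3.142, 0.0, -2.768]
ft_force: [0.2, -0.1, -4.7]
width: 0.0193
grip_force: 60.5
```

Call:
send_rows:
  commands:
    - [0,0,0.001,0,0,0,-1]
    - [0,0,0.002,0,0,0,-1]
    - [0,0,0.003,0,0,0,-1]
    - [0,0,0.003,0,0,0,-1]

```text
time_s: 8.12
ee_pos: [0.5079, 0.2328, 0.0943]
eef_rot: [3.142, -0.0, -2.768]
ft_force: [0.0, 0.2, -4.6]
width: 0.0194
grip_force: 60.5
```

Call:
send_rows:
  commands:
    - [0,0,0.001,0,0,0,-1]
    - [0,0,0.002,0,0,0,-1]
    - [0,0,0.0025,0,0,0,-1]
    - [0,0,0.0025,0,0,0,-1]

```text
time_s: 8.62
ee_pos: [0.5079, 0.2328, 0.0917]
eef_rot: [3.142, -0.0, -2.768]
ft_force: [-1.0, 0.2, -4.8]
width: 0.0189
grip_force: 60.5
```

Call:
send_rows:
  commands:
    - [0,0,0.001,0,0,0,-1]
    - [0,0,0.001,0,0,0,-1]
    - [0,0,0.001,0,0,0,-1]

```text
time_s: 9.0
ee_pos: [0.508, 0.2328, 0.0913]
eef_rot: [-3.141, 0.001, -2.768]
ft_force: [-2.7, -1.2, 5.2]
width: 0.0188
grip_force: 61.6
```

Call:
send_rows:
  commands:
    - [0,0,0.0005,0,0,0,-1]
    - [0,0,0.001,0,0,0,-1]
    - [0,0,0.001,0,0,0,-1]

```text
time_s: 9.38
ee_pos: [0.508, 0.2329, 0.0913]
eef_rot: [-3.141, 0.002, -2.768]
ft_force: [-6.9, -2.6, 14.6]
width: 0.0191
grip_force: 63.4
```

The force rose from -5 to +15 N at the expected height (0.091), so the collar is on the deck. I'll check by picture before letting go.

```bash
python3 - <<'E'
from h import *
c=cap("scene"); save(c,"pics/seated.png",(240,120,160,180),3.3)
W=cloud(c);x,y,z=np.moveaxis(W,-1,0)
g=c["pixels"].min(2)
r=np.hypot(x-.5075,y-.2325);m=(r>.022)&(r<.030)&(z<.1);print("collar z",np.median(z[m]),"deck",np.median(z[(r>.04)&(r<.08)&(z<.1)]))
E
```

```text
collar z 0.07709289762684814 deck 0.06868324490308982
```

View pics/seated.png

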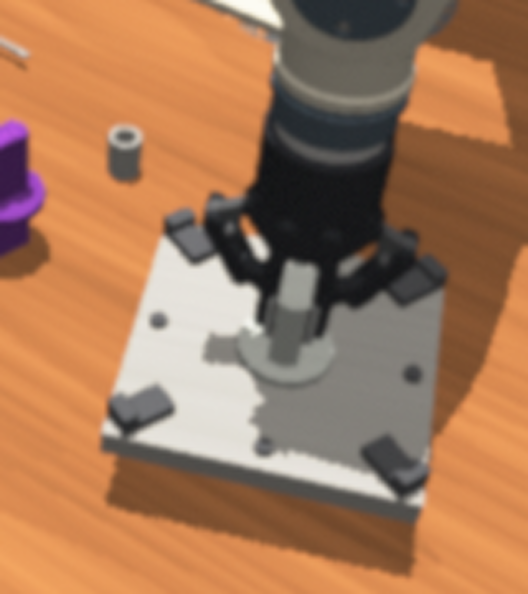

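The collar, at (285,355), lies flat on the deck: 8.4 mm above it, and the collar is 8 mm thick. Now I release and retreat straight up.

Call:
send_rows:
  commands:
    - [0,0,-0.001,0,0,0,0.2]
    - [0,0,-0.001,0,0,0,0.2]
    - [0,0,-0.001,0,0,0,0.2]
    - [0,0,-0.001,0,0,0,0.2]
    - [0,0,-0.001,0,0,0,0.2]

```text
time_s: 10.05
ee_pos: [0.5079, 0.2328, 0.0907]
eef_rot: [3.142, -0.0, -2.768]
ft_force: [-0.6, 0.2, -0.1]
width: 0.0512
grip_force: 0.0
```

Call:
send_rows:
  commands:
    - [0,0,-0.02,0,0,0,0.2]
    - [0,0,-0.06,0,0,0,0.2]
    - [0,0,-0.1,0,0,0,0.2]
    - [0,0,-0.14,0,0,0,0.2]
    - [0,0,-0.16,0,0,0,0.2]
    - [0,0,-0.16,0,0,0,0.2]
    - [0,0,-0.16,0,0,0,0.2]

```text
time_s: 10.92
ee_pos: [0.5076, 0.2327, 0.2496]
eef_rot: [3.141, -0.001, -2.768]
ft_force: [0.5, 0.0, -0.1]
width: 0.0515
grip_force: 0.0
```

```bash
python3 - <<'E'
from h import *
s=arm.observe();print(s["time_s"],s["ee_pos"],s["width"],s["grip_force"])
c=cap("scene"); save(c,"pics/final.png",(120,60,290,225),2.6)
W=cloud(c);x,y,z=np.moveaxis(W,-1,0)
r=np.hypot(x-.5075,y-.2325);m=(r>.022)&(r<.030)&(z<.1);print("collar z",np.median(z[m]),"deck",np.median(z[(r>.04)&(r<.08)&(z<.1)]))
t=W[(r<.03)&(z>.125)&(z<.14)];print("top",np.median(t,0))
E
```

```text
10.925 [0.5075631  0.23273741 0.24963957] 0.051458745603585494 0.0
collar z 0.0769569996763344 deck 0.06873226467678153
top [0.51195468 0.23350541 0.13189419]
```

View pics/final.png

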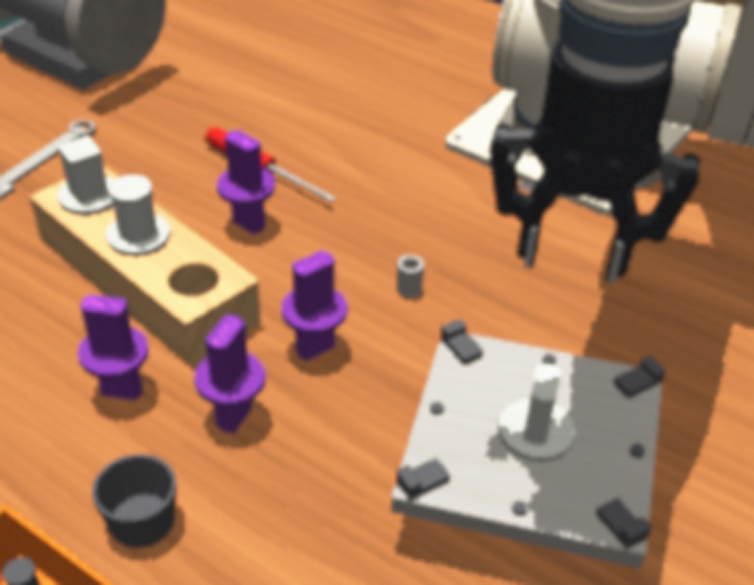

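The post is seated upright in the deck at (540,420), the gripper is clear, and the other two posts are still in the rack.

```bash
python3 -c "from rig import arm; print(arm.hand_in())"
```

```text
the job is handed in; nothing more can be done
None
```

The flat post is in the stand's long hole with its collar resting on the deck, the round and square posts are still in the rack, and the job was handed in at about 11 s with the gripper clear.

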